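# Hold the lamp bracket against the sprung stop of a microscope base

## Task

The cleaning brush was left lying on the microscope base: lay it flat in the empty tray compartment beside the spatula, bristles towards the tray's blue end, and let it go. Then set the steel lamp bracket flat on the base's bright pad, a long edge of its plate squarely against the blue sprung stop and centred on the pad's width, and press it against the stop with a steady 10 N or so without ever driving the stop to the end of its travel. Finish while still holding and pressing the bracket, so that a colleague can put in the screws; leave the spatula, slide box and eyepiece alone.

Things in the scene. Friction and masses are not known exactly. Their poses are not given: they have to be found in the camera images.
- base: cream microscope base 242 x 184 mm on a plywood board 262 x 204 mm, fixed. Origin: centre of the board's underside. Flat top (seat) 40 mm above the bench. +x points away from the robot to the stop: press that way. Bright pad, dark-edged, flush with the seat: 86 mm wide, centred on y = 0, x -104 to +72 mm. Fixed rail behind the stop: inner face x = +109 mm, top 66 mm above the bench.
- stop: blue sprung stop bar on the base, 15 mm thick, 110 mm wide in y, top 24 mm above the seat. Origin: middle of its pressing face at seat height; unpressed at x = +73, y = 0, z = 40 mm of the base, axes as the base's. Slides along the base's +x against a spring of 1.0 N per mm from zero (10 mm in = 10 N); travel ends 20 mm in.
- bracket: steel lamp bracket, about 0.26 kg: plate 70 (x) by 80 (y) by 10 mm thick; upright lug in its middle, 12 mm thick in x, 40 mm wide in y, up to 52 mm above the underside. Same after a half turn. Long edges (80 mm) run along y. Origin: centre of the plate's underside. Starts flat on the bench to the robot's left.
- brush: flat cleaning brush, 150 mm long in x, about 45 g: wooden handle 16 mm wide and 14 mm high from x = -75 to +25 mm, brass ferrule 22 mm wide to +45 mm, black bristles 24 mm wide to +75 mm. Origin: mid-length, on its underside. Starts lying across the base's seat.
- brush_tip (a point): the bristle end of the brush, at x = +75 mm, 7 mm above its underside
- tray: white tray on the bench, fixed, 200 (x) by 140 (y) by 14 mm high, walls and floor 4 mm; a divider along x makes two long compartments, each about 192 x 64 mm. The blue end wall is at +x. Origin: centre of its underside. The -y compartment holds the spatula, the +y one is empty.
- brush_place (a point): centre of the floor of the tray's empty compartment, 34 mm to +y of the tray's centre and 4 mm above the bench; axes as the tray's
- spatula: spatula with a green handle, 148 mm long, 18 mm wide, lying in the other compartment; to be left alone. Origin: near its middle, underside.
- slide_box: yellow and grey slide box, 90 x 60 x 34 mm, on the bench; to be left alone. Origin: centre of its underside.
- eyepiece: black eyepiece standing on the bench, 38 mm across, 50 mm high; to be left alone. Origin: centre of its underside.
There are look-alikes about, which are no part of the job. Of the things that look like the bracket, the larger one is meant.

How it is judged:
On the way:
1. the brush lies flat in the empty compartment, bristles to the blue end, let go (x of brush in the frame of brush_place between -0.025 and 0.025 m and y of brush in the frame of brush_place between -0.027 and 0.027 m and z of brush in the frame of brush_place between -0.003 and 0.005 m and angle between brush's own z axis and vertical below 0.1 rad and angle between the x axis of brush and the x axis of tray, either way round below 0.25 rad and x of brush_tip in the frame of tray above 0.03 m and contact force between the fingers and brush below 0.1 N and linear speed of brush below 0.02 m/s), for 0.3 s.
At the end, for the whole second after the job is handed in: Brush let go, flat in the empty compartment, bristles to the blue end. Bracket on the seat (3 mm, tilt 0.07 rad), centred on the pad within 6 mm, square within 0.09 rad, at rest, held by the gripper against the stop with 6 to 14 N (stop 6 to 14 mm in) (all of step 1 and y of bracket in the frame of base between -0.006 and 0.006 m and z of bracket in the frame of base between 0.037 and 0.043 m and angle between bracket's own z axis and vertical below 0.07 rad and angle between the y axis of bracket and the y axis of base, either way round below 0.09 rad and contact force between bracket and stop between 6 and 14 N and x of stop in the frame of base between 0.079 and 0.087 m and contact force between the fingers and bracket above 2 N and linear speed of bracket below 0.01 m/s); the arm keeps its last pose, push and grip.
It fails at once if the stop is driven to the end of its travel (x of stop in the frame of base above 0.0925 m).
It fails at once if the spatula, slide box or eyepiece is moved by more than 30 mm (distance of any of spatula, slide_box, eyepiece from where it was at the start of the episode above 0.03 m).
It fails at once if the eyepiece is knocked over (angle between eyepiece's own z axis and vertical above 0.5 rad).
It also fails if it takes over 56 s, if anything falls off the work surface, if the arm or the gripper's body presses on something with over 40 N, if the wrist force passes 120 N, or if a joint passes its speed limit or range.

## Robot

A 6-joint arm with a two-finger parallel gripper is mounted at the origin on the work surface. World frame = base frame: x ahead of the robot, y to its left, z up, the work surface at z = 0. Lengths are in m, angles in rad, forces in N, time in s.
With the tool pointing down it reaches from about 0.425 to 0.95 m from the base axis. Payload 3.5 kg.
Tool frame: the origin (TCP) lies midway between the tips of the shut fingers; the grasp point (between the pads) lies 19 mm behind it; x points along the fingers, y is the direction in which the jaws open and shut, and the axes are right-handed (so a half turn about x gives the same grasp; the last joint's range is limited). The gripper opens to 85 mm and grips with 20 to 120 N. Pads are 22 mm wide; open, the fingers measure 114 mm over their backs; the gripper's body (76 mm by 85 mm) begins 54 mm behind the grasp point. The pads swing forward as they close: fully open they stand 13 mm farther back than shut.
Start: joints at [1.054, 0.286, 1.577, -0, 1.279, -0.15], TCP at [0.242, 0.63, 0.231] pointing down, gripper open.
Joint ranges: [-2.77, 2.77], [-0.9, 2.22], [0.21, 2.48], [-1.53, 4.67], [0.24, 2.81], [-2.84, 2.84]. Speed limits (rad/s): [2.79, 2.79, 3.14, 3.14, 3.14, 3.14].

## Interface

Orientations are given as a unit quaternion [x, y, z, w].
In Python, from plant import ctrl, vision gives the robot as it stands. The module is installed in compiled form; this text tells all that it offers.
- The arm moves only by the tool play_rows, never from a script. Its arguments are lists of equal length, an entry for each row: "claw": the closure in counts, from 0 (fully open) to 255 (shut); "travel": the shift along the tool's x, y, z in m, a list of three; "dr": the turn, a rotation vector about the tool's x, y, z in rad, a list of three. In form: {"claw": [claw, ...], "travel": [[tx, ty, tz], ...], "dr": [[wx, wy, wz], ...]}. A call has 1 to 20 rows; each row is the pose to reach, as a shift and turn from the pose measured when the call began, along the tool's axes at that moment; what a row does not reach only later rows make up. A row lasts 1/10 s, in which the tool goes at most 50 mm and 8.59 degrees, less where a joint would pass 70% of its speed; a pose out of reach is approached as far as the arm can. A call with a gripper value outside its range is refused whole. The fingers move at their own pace and stop on an object; "force" is the grip in N (left out, the last holds). Time passes only in rows, so rows that repeat a pose let the fingers close. It gives the time, the measured TCP pose, the force and the opening at its end, in the units of the state.
- ctrl.get_state(): the state, without advancing time (a new reading comes with each control period).
- vision.read_camera(name): name is "side" or "top"; returns a dict with "img" (384x512x3 uint8, red, green, blue), "range_z" (384x512 float32, m along the optical axis (not along the pixel's ray), 0 where there is no reading), "K" (3x3 intrinsics, pixels), "distortion" ([k1, k2, p1, p2, k3] as OpenCV has them; the pictures are not rectified), "world_to_cam" (4x4, takes a point from world to camera coordinates). Camera axes: x right, y up, looking along -z (the intrinsics and any distortion apply to the point x, -y, -z); pixel columns grow to the right and rows downward; lengths in m; the calibration is good to about 2 mm. A picture is of the moment at which its call begins.
- ctrl.sign_off(): hands the job in, once; it reports no verdict.
The state is a dict: "time": time; "qpos": joint angles; "dq": joint speeds; "joint_efforts": joint torques, N m; "eef_pos": TCP position; "tcp_rot": TCP orientation; "contact_force": force on the tool from outside, world axes, zero at the start; "wrist_torque": the same for the moment, N m; "opening": opening from 0.0 (shut) to 1.0 (fully open).
Only numpy, scipy, OpenCV 4.12 (cv2) and the standard library are available. Lean on these libraries where they do the work, as an engineer would, in place of code of your own. Each camera call takes 0.05 s, during which the arm holds its last target.

## Working session

There is one attempt and no reset: what is moved stays moved. The work goes in short steps, Python scripts to look and compute and a tool call to move; the robot and the scene stay as the last step left them, time stands still between calls to the robot, and variables do not carry over. Pictures are saved under pics/ and viewed, and the job is handed in when it is done.

Besides the shell and the picture viewer there is one more tool, called after "Request:" as name(argument=value, ...) on one line, values as JSON. play_rows: Moves the arm, as the interface text tells. Its arguments: {"type":"object","properties":{"claw":{"type":"array","items":{"type":"number"}},"travel":{"type":"array","items":{"type":"array","items":{"type":"number"}}},"dr":{"type":"array","items":{"type":"array","items":{"type":"number"}}},"force":{"type":"number"}},"required":["claw","travel","dr"]}

```bash
mkdir -p pics
python3 - <<'E'
from plant import ctrl, vision
import cv2, numpy as np, pickle
print(ctrl.get_state())
for n in ("top","side"):
    d=vision.read_camera(n); pickle.dump(d,open(f"{n}0.pkl","wb"))
    cv2.imwrite(f"pics/{n}0.png",cv2.resize(d["img"][:,:,::-1],(768,576),interpolation=cv2.INTER_CUBIC))
    print(n,d["K"],d["distortion"],d["world_to_cam"])
E
```

```text
{'time': 0.0, 'qpos': array([ 1.05400328e+00,  2.87220449e-01,  1.57814162e+00, -9.72696780e-06,
        1.27858590e+00, -1.50015435e-01]), 'dq': array([-0.0009802 , -0.0001841 , -0.00189376, -0.00075721,  0.00136489,
       -0.00053259]), 'joint_efforts': array([-9.32484340e-06, -4.05968285e+01, -2.92627680e+01, -1.44258938e-04,
        5.75214304e-03,  9.15890467e-06]), 'eef_pos': array([0.24172615, 0.6295483 , 0.22992979]), 'tcp_rot': array([ 0.12816081,  0.69551866, -0.12973671,  0.69497984]), 'contact_force': array([0.24926159, 0.11986061, 0.24195473]), 'wrist_torque': array([-0.02851574, -0.00129341, -0.00502721]), 'opening': 1.0032091856994882}
top [[436.6573037    0.         260.48490394]
 [  0.         436.6573037  193.54303333]
 [  0.           0.           1.        ]] [-0.07333803  0.          0.          0.          0.        ] [[ 0.01266769 -0.99981726  0.01431692 -0.04938076]
 [ 0.99450514  0.01408584  0.10373582 -0.51359528]
 [-0.10391853  0.01292416  0.99450184 -1.22981215]
 [ 0.          0.          0.          1.        ]]
side [[400.05052941   0.         254.69265315]
 [  0.         400.05052941 191.07666931]
 [  0.           0.           1.        ]] [0.04631458 0.         0.         0.         0.        ] [[ 0.94812922 -0.31769509  0.01099102 -0.46345184]
 [ 0.18974342  0.59333389  0.78227382 -0.12595721]
 [-0.2550459  -0.7396112   0.62283775 -0.93757787]
 [ 0.          0.          0.          1.        ]]
```

View pics/top0.png

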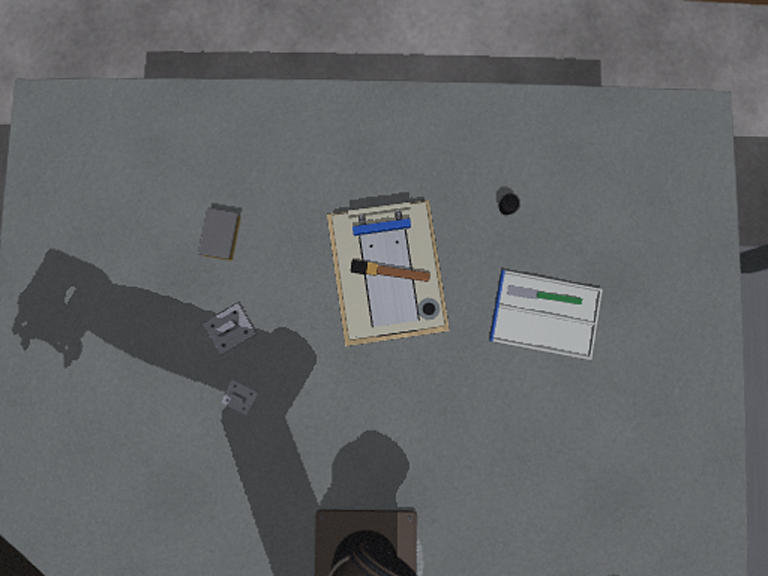

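View pics/side0.png

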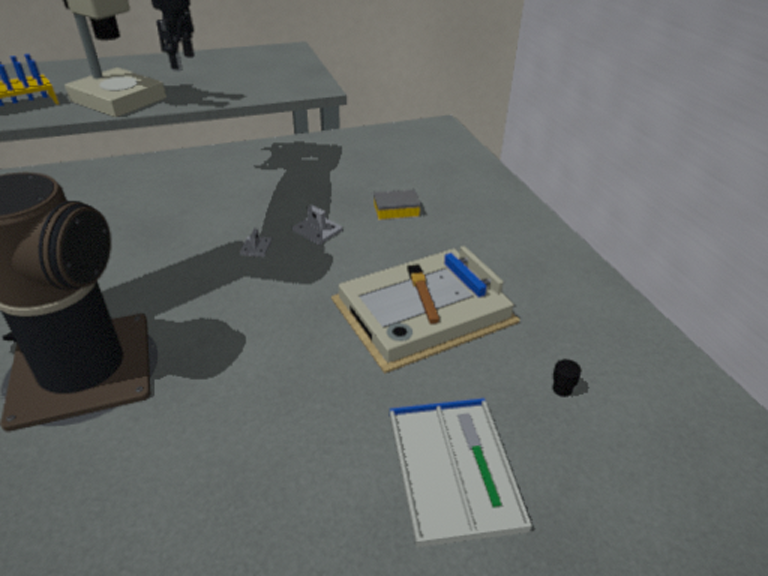

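Candidates for the bracket in the top picture (768-wide): a larger plate with a lug at (229,327) and a smaller one at (239,397). I choose the larger. The only brush is at (390,271). The tray is at (546,314), with its blue end to the left and the lower compartment empty. I'll check these in close crops.

```bash
cat > h.py <<'E'
import numpy as np, cv2, pickle
def ray(d,uv):
    uv=np.atleast_2d(np.float64(uv))
    n=cv2.undistortPoints(uv.reshape(-1,1,2),d["K"],np.array(d["distortion"])).reshape(-1,2)
    v=np.c_[n[:,0],-n[:,1],-np.ones(len(n))]
    T=d["world_to_cam"];R=T[:3,:3];c=-R.T@T[:3,3]
    return c,v@R
def onz(d,uv,z):
    c,v=ray(d,uv); return (c+v*((z-c[2])/v[:,2])[:,None])
def cloud(d):
    h,w=d["range_z"].shape
    u,v=np.meshgrid(np.arange(w),np.arange(h))
    c,r=ray(d,np.c_[u.ravel(),v.ravel()])
    return (c+r*d["range_z"].reshape(-1,1)).reshape(h,w,3)
def proj(d,P):
    T=d["world_to_cam"];p=np.atleast_2d(P)@T[:3,:3].T+T[:3,3]
    p=p*[1,-1,-1]
    return cv2.projectPoints(p.reshape(-1,1,3),np.zeros(3),np.zeros(3),d["K"],np.array(d["distortion"]))[0].reshape(-1,2)
def crop(d,u0,v0,u1,v1,s,f):
    cv2.imwrite(f,cv2.resize(d["img"][v0:v1,u0:u1,::-1],None,fx=s,fy=s,interpolation=cv2.INTER_NEAREST))
def rect(mask):
    n,l,st,ce=cv2.connectedComponentsWithStats(mask.astype(np.uint8))
    out=[]
    for i in np.argsort(-st[1:,4])[:4]+1:
        ys,xs=np.where(l==i); out.append((st[i,4],ce[i].round(1),np.c_[xs,ys]))
    return out
E
python3 - <<'E'
from h import *
d=pickle.load(open("top0.pkl","rb"))
crop(d,125,190,185,285,6,"pics/brk.png")
crop(d,210,125,305,235,5,"pics/base.png")
crop(d,320,170,410,245,7,"pics/tray.png")
P=cloud(d); im=d["img"].astype(int); hsv=cv2.cvtColor(d["img"],cv2.COLOR_RGB2HSV)
blue=(hsv[...,0]>105)&(hsv[...,0]<125)&(hsv[...,1]>170)&(hsv[...,2]>80)
for a,c,p in rect(blue)[:2]:
    q=P[p[:,1],p[:,0]]; print("blue",a,c,np.median(q,0))
E
```

```text
blue 217 [253.7 150.9] [ 0.63078838 -0.0220949   0.06444539]
blue 53 [331. 202.] [ 0.4934722  -0.24828408  0.01475607]
```

View pics/brk.png

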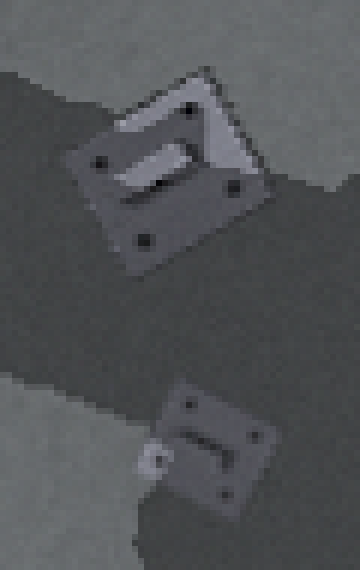

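View pics/base.png

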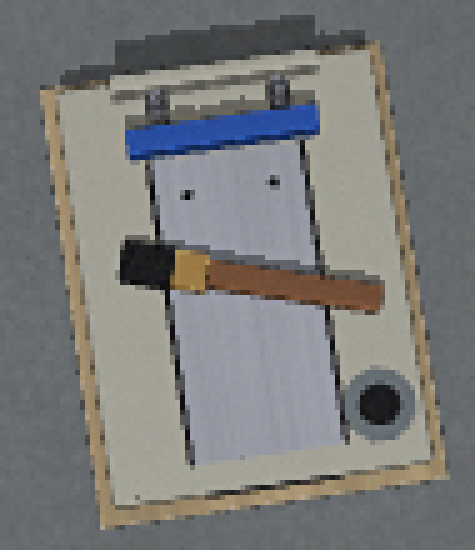

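View pics/tray.png

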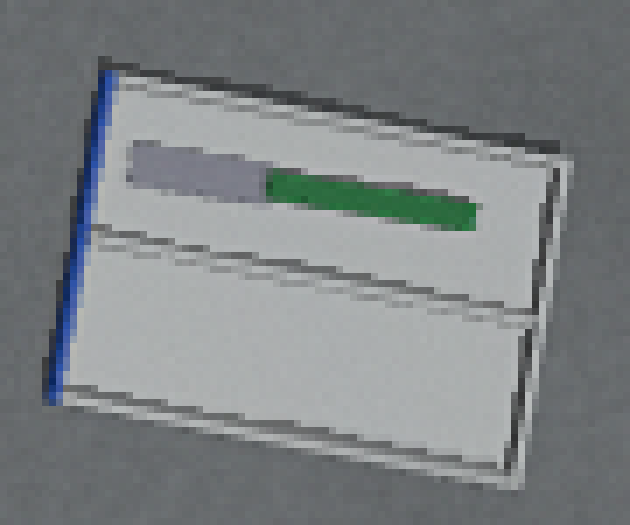

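Run:
```python
from h import *
d=pickle.load(open("top0.pkl","rb"));P=cloud(d)
hsv=cv2.cvtColor(d["img"],cv2.COLOR_RGB2HSV)
def rep(name,p,z):
    q=onz(d,p,z)[:,:2]*1000
    (c,s,a)=cv2.minAreaRect(q.astype(np.float32)); b=cv2.boxPoints((c,s,a))
    e=[b[1]-b[0],b[2]-b[1]]; e.sort(key=lambda x:-np.hypot(*x))
    print(name,"c",np.round(c,1),"LxW",[round(float(np.hypot(*x)),1) for x in e],"long axis deg",round(float(np.degrees(np.arctan2(e[0][1],e[0][0]))),1))
# bench height bias
print("bench z",np.median(P[250:280,300:320,2]))
sub=np.zeros(d["range_z"].shape,bool)
def roi(u0,v0,u1,v1):
    m=sub.copy(); m[v0:v1,u0:u1]=1; return m
Z=P[...,2]
r=roi(130,195,178,245)
a=rect(r&(Z>.006))[0]; rep("bracket",a[2],.010); print(a[0],a[1])
l=rect(r&(Z>.030))[0]; rep("lug",l[2],.052); print(l[0],l[1],Z[l[2][:,1],l[2][:,0]].max())
# tray
t=rect(roi(320,170,410,245)&(Z>.008)); rep("tray depth",np.vstack([x[2] for x in t]),.014)
c=np.array([[104,66],[572,155],[520,487],[47,402]])/7-.5+[320,170]
q=onz(d,c,.014)[:,:2]*1000; print("tray corners",q.round(1),q.mean(0), [np.degrees(np.arctan2(*(q[i]-q[j])[::-1])).round(1) for i,j in((0,1),(3,2),(1,2),(0,3))])
# brush
R=roi(225,165,295,195)
bl=R&(hsv[...,2]<50)&(Z>.035); h=R&(hsv[...,0]<14)&(hsv[...,1]>110); f=R&(hsv[...,0]>=14)&(hsv[...,0]<25)&(hsv[...,1]>110)
for n,m in(("bris",bl),("handle",h),("ferr",f)):
    a=rect(m)[0]; rep(n,a[2],.054); print(a[0],a[1],np.median(Z[a[2][:,1],a[2][:,0]]))
a=rect(h|f|bl)[0]; rep("brush",a[2],.054)
# stop
blue=(hsv[...,0]>105)&(hsv[...,0]<125)&(hsv[...,1]>170)&(hsv[...,2]>80)
m=blue&(hsv[...,2]>150)&(Z>.055); a=rect(m)[0]; rep("stop top",a[2],.064); print(a[0])
# pad lines
L=onz(d,np.array([[150,165],[188,465],[350,443],[303,145]])/5-.5+[210,125],.04)[:,:2]*1000
print("pad",L.round(1),[np.degrees(np.arctan2(*(L[i]-L[j])[::-1])).round(2) for i,j in((0,1),(3,2),(1,2))],np.linalg.norm(L[1]-L[2]))
# board
B=onz(d,np.array([[42,90],[102,528],[447,477],[378,42]])/5-.5+[210,125],.01)[:,:2]*1000
print("board",B.round(1),B.mean(0),[np.degrees(np.arctan2(*(B[i]-B[j])[::-1])).round(2) for i,j in((0,1),(3,2),(1,2),(0,3))])
```

```text
bench z 0.0010020117172102605
bracket c [437.8 270.1] LxW [78.9, 73.4] long axis deg -58.4
642 [152.4 219. ]
lug c [436.7 267.4] LxW [41.2, 15.1] long axis deg -58.0
78 [149.8 218.5] 0.05897135742848025
tray depth c [ 474.5 -345.8] LxW [201.7, 144.4] long axis deg 80.0
tray corners [[ 561.7 -258.7]
 [ 527.1 -457.2]
 [ 387.8 -432.5]
 [ 421.  -234.4]] [ 474.39979763 -345.71254239] [np.float64(80.1), np.float64(80.5), np.float64(-10.0), np.float64(-9.8)]
bris c [550.9  20.1] LxW [34.7, 29.1] long axis deg -6.1
94 [239.1 177.8] 0.0539932280976505
handle c [545.  -63.6] LxW [97.1, 14.9] long axis deg 82.6
184 [268.2 181.8] 0.05503387880884836
ferr c [553.6  -4.9] LxW [20.0, 19.8] long axis deg 0.8
55 [247.5 178.7] 0.0549837829035833
brush c [542.4 -37.9] LxW [147.3, 34.2] long axis deg 81.3
stop top c [632.7 -22.1] LxW [107.4, 12.6] long axis deg -80.8
173
pad [[616.1  19.3]
 [444.1  -5.3]
 [457.8 -97. ]
 [629.2 -68.5]] [np.float64(8.13), np.float64(9.43), np.float64(98.5)] 92.73241057249868
board [[ 665.8   85. ]
 [ 408.5   44.4]
 [ 440.6 -155.3]
 [ 698.  -113.5]] [553.21267306 -34.83552213] [np.float64(8.97), np.float64(9.23), np.float64(99.14), np.float64(99.2)]
```

```bash
cat >> h.py <<'E'
from scipy.spatial.transform import Rotation as Ro
def plan(st,pos,yawy):
    """tool x down, tool y at yawy deg (mod 180). travel & dr from present pose"""
    R0=Ro.from_quat(st["tcp_rot"]); best=None
    for k in (0,180):
        a=np.radians(yawy+k); x=np.array([0,0,-1.]); y=np.array([np.cos(a),np.sin(a),0]); z=np.cross(x,y)
        R1=Ro.from_matrix(np.c_[x,y,z]); dr=(R0.inv()*R1).as_rotvec()
        print("yaw",yawy+k,"travel",R0.inv().apply(np.array(pos)-st["eef_pos"]).round(4),"dr",dr.round(4))
def show(st):
    M=Ro.from_quat(st["tcp_rot"]).as_matrix()
    print("t",round(st["time"],2),"pos",st["eef_pos"].round(4),"yaw_y",np.degrees(np.arctan2(M[1,1],M[0,1])).round(2),"down",M[:,0].round(3),"F",st["contact_force"].round(2),"open",round(st["opening"],3),"q",st["qpos"].round(2))
E
python3 - <<'E'
from h import *
from plant import ctrl
s=ctrl.get_state(); show(s); M=Ro.from_quat(s["tcp_rot"]).as_matrix(); print(M.round(3))
plan(s,[.5485,-.0388,.15],-8)
E
```

```text
t 0.1 pos [0.2417 0.6296 0.2301] yaw_y 68.99 down [-0.001 -0.002 -1.   ] F [-1.   -0.13 -0.55] open 1.001 q [ 1.05  0.29  1.58 -0.    1.28 -0.15]
[[-0.001  0.359  0.933]
 [-0.002  0.933 -0.359]
 [-1.    -0.002 -0.   ]]
yaw -8 travel [ 0.081  -0.5138  0.5261] dr [1.3436e+00 1.2000e-03 2.0000e-03]
yaw 172 travel [ 0.081  -0.5138  0.5261] dr [-1.7979e+00 -2.1000e-03  1.2000e-03]
```

Request:
play_rows(claw=[120, 120, 120, 120, 120, 120, 120, 120, 120, 120, 120, 120, 120, 120, 120, 120, 120, 120, 120, 120], travel=[[0.01, -0.03, 0.03], [0.01, -0.06, 0.06], [0.02, -0.09, 0.09], [0.02, -0.12, 0.12], [0.03, -0.15, 0.15], [0.03, -0.18, 0.18], [0.04, -0.21, 0.21], [0.04, -0.24, 0.24], [0.05, -0.27, 0.27], [0.05, -0.3, 0.3], [0.06, -0.33, 0.33], [0.06, -0.36, 0.36], [0.07, -0.39, 0.39], [0.07, -0.42, 0.42], [0.08, -0.45, 0.45], [0.081, -0.48, 0.48], [0.081, -0.5, 0.51], [0.081, -0.514, 0.526], [0.081, -0.514, 0.526], [0.081, -0.514, 0.526]], dr=[[0.08, 0, 0], [0.16, 0, 0], [0.24, 0, 0], [0.32, 0, 0], [0.4, 0, 0], [0.48, 0, 0], [0.56, 0, 0], [0.64, 0, 0], [0.72, 0, 0], [0.8, 0, 0], [0.88, 0, 0], [0.96, 0, 0], [1.04, 0, 0], [1.12, 0, 0], [1.2, 0, 0], [1.26, 0, 0], [1.32, 0, 0], [1.344, 0, 0], [1.344, 0, 0], [1.344, 0, 0]], force=30)

```text
time: 2.1
eef_pos: [0.5477, -0.0385, 0.1495]
tcp_rot: [-0.533, -0.464, 0.535, -0.464]
contact_force: [-0.1, 0.1, -0.2]
opening: 0.528
```

Run:
```python
from h import *
from plant import ctrl,vision
s=ctrl.get_state(); show(s)
plan(s,[.5485,-.0388,.06],-8);plan(s,[.5485,-.0388,.041],-8)
d=vision.read_camera("side"); pickle.dump(d,open("side1.pkl","wb"))
crop(d,190,60,400,310,3,"pics/s1.png")
```

```text
t 2.1 pos [ 0.5477 -0.0385  0.1495] yaw_y -8.0 down [-0.003 -0.001 -1.   ] F [-0.08  0.11 -0.2 ] open 0.528 q [-0.25  0.09  1.96 -0.    1.09 -0.11]
yaw -8 travel [0.0895 0.001  0.0001] dr [-0.      0.0013  0.0024]
yaw 172 travel [0.0895 0.001  0.0001] dr [ 3.1416e+00  3.8000e-03 -2.1000e-03]
yaw -8 travel [1.085e-01 1.100e-03 1.000e-04] dr [-0.      0.0013  0.0024]
yaw 172 travel [1.085e-01 1.100e-03 1.000e-04] dr [ 3.1416e+00  3.8000e-03 -2.1000e-03]
```

View pics/s1.png

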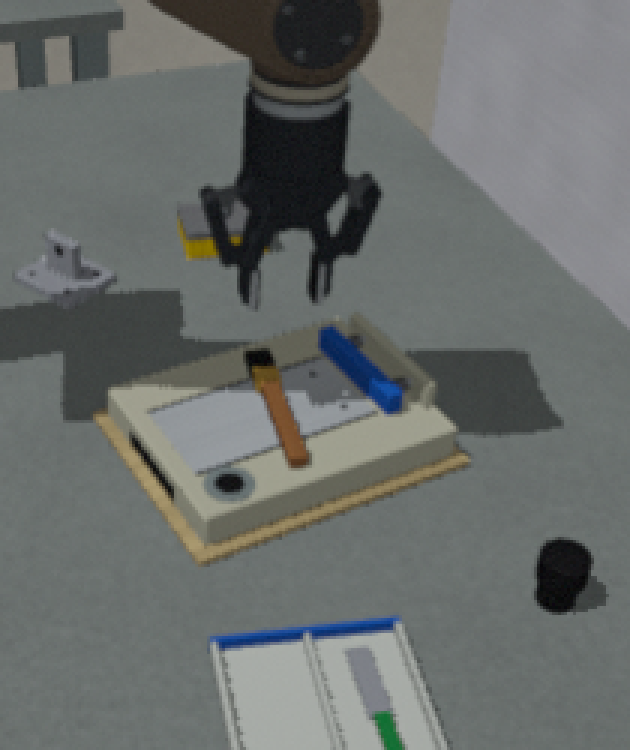

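The gripper hangs straddling the brush, with both fingers clear of the blue stop; the brush handle runs from (265,380) to (298,460) in this crop. I'll go down and grip.

Request:
play_rows(claw=[120, 120, 120, 120, 120, 120, 120, 235, 235, 235, 235, 235, 235], travel=[[0.025, 0.001, 0], [0.05, 0.001, 0], [0.07, 0.001, 0], [0.085, 0.001, 0], [0.098, 0.001, 0], [0.107, 0.001, 0], [0.107, 0.001, 0], [0.107, 0.001, 0], [0.107, 0.001, 0], [0.107, 0.001, 0], [0.107, 0.001, 0], [0.107, 0.001, 0], [0.107, 0.001, 0]], dr=[[0, 0.001, 0.002], [0, 0.001, 0.002], [0, 0.001, 0.002], [0, 0.001, 0.002], [0, 0.001, 0.002], [0, 0.001, 0.002], [0, 0.001, 0.002], [0, 0.001, 0.002], [0, 0.001, 0.002], [0, 0.001, 0.002], [0, 0.001, 0.002], [0, 0.001, 0.002], [0, 0.001, 0.002]], force=30)

```text
time: 3.45
eef_pos: [0.5492, -0.0385, 0.0436]
tcp_rot: [0.534, 0.463, -0.533, 0.465]
contact_force: [-0.1, 0.1, 5.7]
opening: 0.172
```

Run:
```python
from h import *
from plant import ctrl,vision
s=ctrl.get_state(); show(s)
plan(s,[.441,-.340,.15],-10)
```

```text
t 3.45 pos [ 0.5492 -0.0385  0.0436] yaw_y -7.95 down [ 0.002 -0.001 -1.   ] F [-0.15  0.14  5.65] open 0.172 q [-0.25  0.25  2.   -0.    0.89 -0.11]
yaw -10 travel [-0.1063 -0.0652  0.3137] dr [ 0.0358  0.0006 -0.0019]
yaw 170 travel [-0.1063 -0.0652  0.3137] dr [-3.1058e+00  2.9000e-03  1.0000e-03]
```

Request:
play_rows(claw=[235, 235, 235, 235, 235], travel=[[-0.02, 0, 0], [-0.045, 0, 0], [-0.07, 0, 0], [-0.085, 0, 0], [-0.085, 0, 0]], dr=[[0, 0, 0], [0, 0, 0], [0, 0, 0], [0, 0, 0], [0, 0, 0]])

```text
time: 3.95
eef_pos: [0.5503, -0.0387, 0.1307]
tcp_rot: [0.535, 0.462, -0.532, 0.466]
contact_force: [0.6, -0.3, -0.1]
opening: 0.178
```

Run:
```python
from h import *
from plant import ctrl,vision
d=vision.read_camera("side"); pickle.dump(d,open("side2.pkl","wb"))
crop(d,190,60,400,310,3,"pics/s2.png")
s=ctrl.get_state(); show(s)
plan(s,[.441,-.340,.13],-10)
```

```text
t 4.0 pos [ 0.5492 -0.0384  0.129 ] yaw_y -7.95 down [ 0.003 -0.001 -1.   ] F [ 0.13 -0.54 -1.6 ] open 0.177 q [-0.25  0.12  1.97 -0.    1.05 -0.11]
yaw -10 travel [-0.001  -0.0655  0.3136] dr [ 0.0358  0.0008 -0.0031]
yaw 170 travel [-0.001  -0.0655  0.3136] dr [-3.1058e+00  4.8000e-03  1.2000e-03]
```

View pics/s2.png

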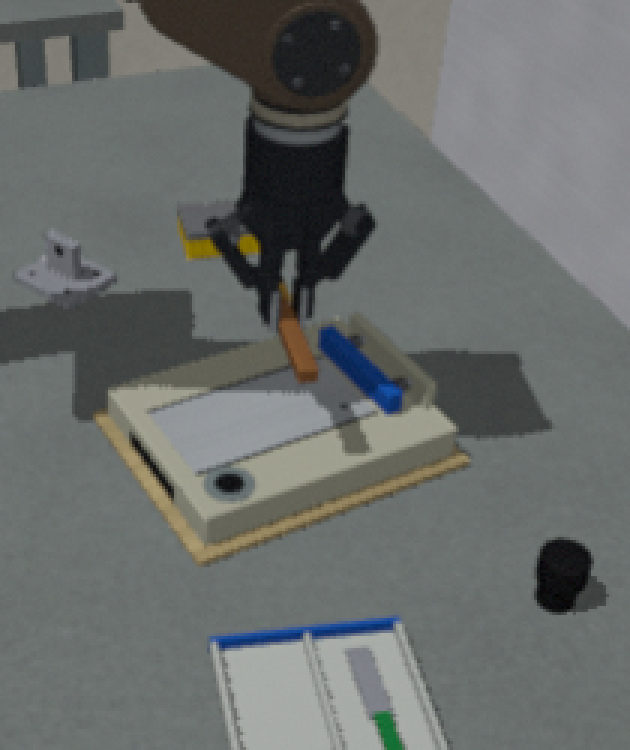

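The brush hangs level between the fingers (handle at (298,345)). I'll carry it over the empty compartment.

Request:
play_rows(claw=[235, 235, 235, 235, 235, 235, 235, 235, 235, 235, 235, 235, 235], travel=[[0, -0.005, 0.02], [0, -0.01, 0.05], [0, -0.018, 0.085], [0, -0.025, 0.12], [0, -0.032, 0.155], [0, -0.04, 0.19], [0, -0.047, 0.225], [0, -0.053, 0.255], [-0.001, -0.058, 0.28], [-0.001, -0.063, 0.3], [-0.001, -0.0655, 0.3135], [-0.001, -0.0655, 0.3135], [-0.001, -0.0655, 0.3135]], dr=[[0.005, 0, 0], [0.01, 0, 0], [0.015, 0, 0], [0.02, 0, 0], [0.025, 0, 0], [0.03, 0, -0.001], [0.036, 0, -0.002], [0.036, 0, -0.003], [0.036, 0.001, -0.003], [0.036, 0.001, -0.003], [0.036, 0.001, -0.003], [0.036, 0.001, -0.003], [0.036, 0.001, -0.003]])

```text
time: 5.3
eef_pos: [0.4407, -0.3391, 0.1289]
tcp_rot: [0.542, 0.455, -0.542, 0.454]
contact_force: [0.1, 0.7, -0.5]
opening: 0.171
```

Run:
```python
from h import *
from plant import ctrl,vision
d=vision.read_camera("side"); 
crop(d,220,150,400,350,4,"pics/s3.png")
s=ctrl.get_state(); show(s)
plan(s,[.441,-.340,.009],-10)
```

```text
t 5.35 pos [ 0.441  -0.3388  0.1292] yaw_y -9.99 down [-0.001  0.002 -1.   ] F [-0.2  -0.24 -0.33] open 0.174 q [-0.84  0.14  1.95  0.    1.06 -0.66]
yaw -10 travel [0.1202 0.0004 0.0014] dr [ 0.0002 -0.0016  0.0011]
yaw 170 travel [0.1202 0.0004 0.0014] dr [-3.1414e+00 -1.7000e-03 -2.6000e-03]
```

View pics/s3.png

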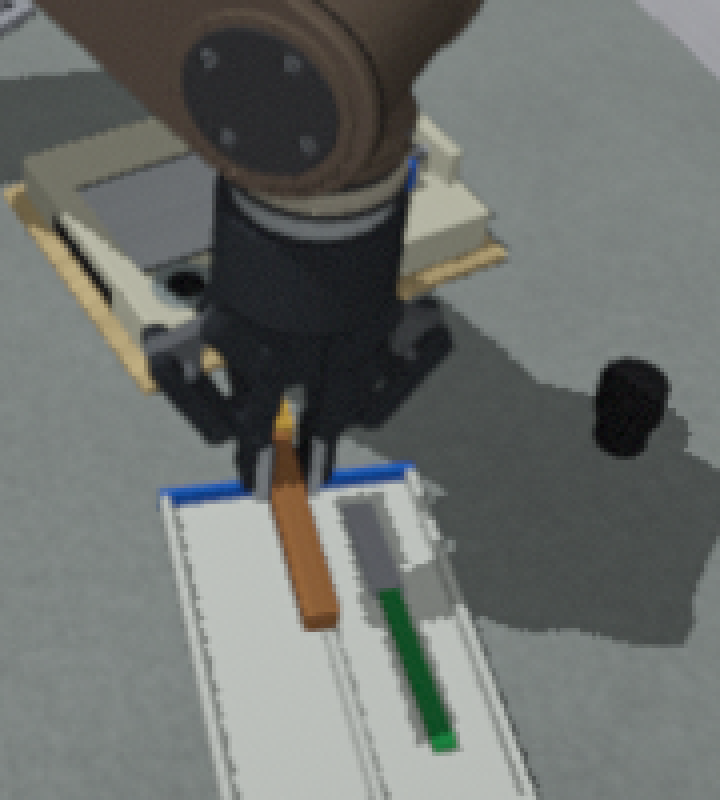

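Request:
play_rows(claw=[235, 235, 235, 235, 235, 235, 235, 235, 235, 175, 170, 170, 170, 170], travel=[[0.025, 0, 0.001], [0.05, 0, 0.001], [0.075, 0, 0.001], [0.092, 0, 0.001], [0.105, 0, 0.001], [0.114, 0, 0.001], [0.12, 0, 0.001], [0.121, 0, 0.001], [0.121, 0, 0.001], [0.121, 0, 0.001], [0.121, 0, 0.001], [0.121, 0, 0.001], [0.121, 0, 0.001], [0.121, 0, 0.001]], dr=[[0, -0.001, 0.001], [0, -0.001, 0.001], [0, -0.001, 0.001], [0, -0.001, 0.001], [0, -0.001, 0.001], [0, -0.001, 0.001], [0, -0.001, 0.001], [0, -0.001, 0.001], [0, -0.001, 0.001], [0, -0.001, 0.001], [0, -0.001, 0.001], [0, -0.001, 0.001], [0, -0.001, 0.001], [0, -0.001, 0.001]])

```text
time: 6.75
eef_pos: [0.4407, -0.3396, 0.0083]
tcp_rot: [0.542, 0.455, -0.541, 0.454]
contact_force: [0.2, 0.5, 0.5]
opening: 0.335
```

Request:
play_rows(claw=[170, 170, 170, 170, 170, 170], travel=[[-0.015, 0, 0], [-0.04, 0, 0], [-0.08, 0, 0], [-0.12, 0, 0], [-0.14, 0, 0], [-0.14, 0, 0]], dr=[[0, 0, 0], [0, 0, 0], [0, 0, 0], [0, 0, 0], [0, 0, 0], [0, 0, 0]])

```text
time: 7.35
eef_pos: [0.4428, -0.3419, 0.1541]
tcp_rot: [0.542, 0.451, -0.541, 0.458]
contact_force: [-0.3, 0.6, 0.5]
opening: 0.337
```

Run:
```python
from h import *
from plant import ctrl,vision
d=vision.read_camera("side"); 
crop(d,220,150,400,350,4,"pics/s4.png")
s=ctrl.get_state(); show(s)
```

```text
t 7.4 pos [ 0.4416 -0.3407  0.1511] yaw_y -9.98 down [ 0.004 -0.003 -1.   ] F [-0.56  1.28 -1.25] open 0.34 q [-0.84  0.11  1.94  0.    1.09 -0.67]
```

View pics/s4.png

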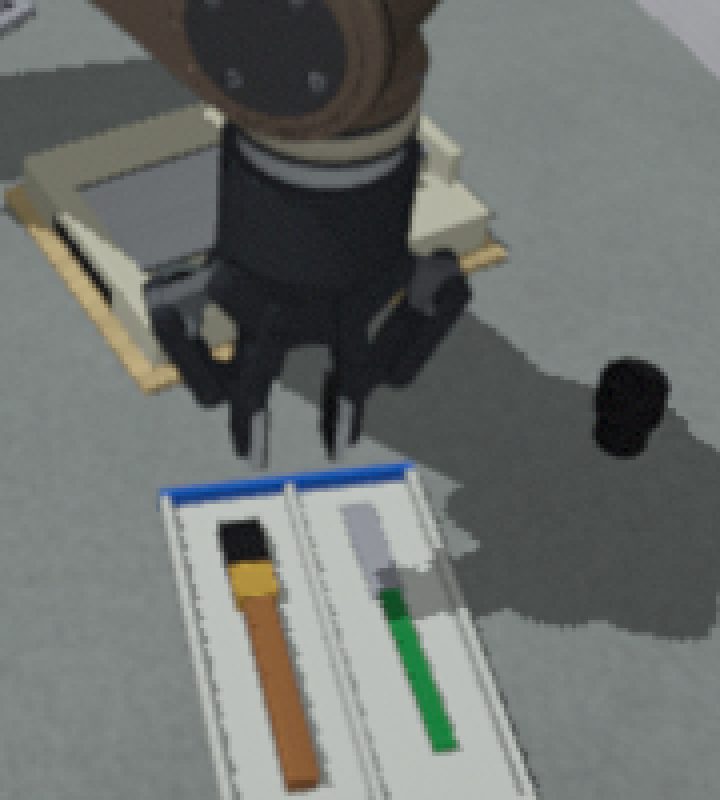

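The brush lies in the empty compartment: bristles at (243,540) by the blue end, handle end at (300,785), and the fingers are clear. Next is the bracket.

Run:
```python
from h import *
from plant import ctrl,vision
d=pickle.load(open("top0.pkl","rb"))
c=np.array([[207,67],[272,192],[137,278],[65,155]])/6-.5+[125,190]
q=onz(d,c,.010)[:,:2]*1000; print(q.round(1),q.mean(0).round(1),[(np.linalg.norm(q[i]-q[j]).round(1),np.degrees(np.arctan2(*(q[i]-q[j])[::-1])).round(1)) for i,j in((0,1),(3,2),(1,2),(0,3))])
# lug top corners in crop: bright face
c=np.array([[178,140],[192,160],[130,190],[115,175]])/6-.5+[125,190]
q=onz(d,c,.052)[:,:2]*1000; print(q.mean(0).round(1))
s=ctrl.get_state()
plan(s,[.56,-.02,.17],10); plan(s,[.437,.269,.12],31.5)
```

```text
[[490.9 252.8]
 [430.8 219.1]
 [388.3 283.2]
 [447.1 320.5]] [439.3 268.9] [(np.float64(69.0), np.float64(29.3)), (np.float64(69.7), np.float64(32.4)), (np.float64(76.9), np.float64(-56.5)), (np.float64(80.6), np.float64(-57.1))]
[440.4 267. ]
yaw 10 travel [-0.0195  0.0611 -0.3363] dr [-0.3488  0.0035 -0.0037]
yaw 190 travel [-0.0195  0.0611 -0.3363] dr [ 2.7928 -0.0052 -0.0049]
yaw 31.5 travel [ 0.029  -0.1104 -0.5997] dr [-0.724   0.0042 -0.003 ]
yaw 211.5 travel [ 0.029  -0.1104 -0.5997] dr [ 2.4176 -0.0038 -0.0053]
```

Request:
play_rows(claw=[120, 120, 120, 120, 120, 120, 120, 120, 120, 120, 120, 120, 120, 120, 120, 120, 120, 120, 120, 120], travel=[[-0.01, 0.005, -0.03], [-0.02, 0.013, -0.065], [-0.02, 0.02, -0.1], [-0.02, 0.027, -0.135], [-0.02, 0.034, -0.17], [-0.02, 0.04, -0.205], [-0.02, 0.045, -0.24], [-0.02, 0.05, -0.275], [-0.02, 0.05, -0.31], [-0.02, 0.04, -0.345], [-0.02, 0.02, -0.38], [-0.02, 0.0, -0.415], [-0.01, -0.02, -0.45], [-0.01, -0.04, -0.485], [0, -0.06, -0.52], [0.01, -0.08, -0.55], [0.02, -0.095, -0.58], [0.029, -0.11, -0.599], [0.029, -0.11, -0.599], [0.029, -0.11, -0.599]], dr=[[-0.04, 0, 0], [-0.08, 0, 0], [-0.12, 0, 0], [-0.16, 0, 0], [-0.2, 0, 0], [-0.24, 0, 0], [-0.28, 0, 0], [-0.32, 0, 0], [-0.36, 0, 0], [-0.4, 0, 0], [-0.44, 0, 0], [-0.48, 0, 0], [-0.52, 0, 0], [-0.56, 0, 0], [-0.6, 0, 0], [-0.64, 0, 0], [-0.68, 0, 0], [-0.725, 0.004, -0.003], [-0.725, 0.004, -0.003], [-0.725, 0.004, -0.003]], force=60)

```text
time: 9.4
eef_pos: [0.4361, 0.2679, 0.1184]
tcp_rot: [0.344, 0.618, -0.346, 0.617]
contact_force: [-0.0, -0.5, 0.4]
opening: 0.531
```

Run:
```python
from h import *
from plant import ctrl,vision
s=ctrl.get_state(); show(s)
d=vision.read_camera("side"); 
crop(d,130,60,310,200,4,"pics/s5.png")
t=vision.read_camera("top"); pickle.dump(t,open("top1.pkl","wb")); crop(t,120,160,420,250,2.6,"pics/t5.png")
plan(s,[.4385,.269,.018],32)
```

```text
t 9.4 pos [0.4361 0.2679 0.1184] yaw_y 31.59 down [-0.003 -0.002 -1.   ] F [-0.02 -0.54  0.37] open 0.531 q [ 0.35  0.05  2.06 -0.    1.03 -0.2 ]
yaw 32 travel [0.1004 0.003  0.0003] dr [-0.0071 -0.      0.0033]
yaw 212 travel [0.1004 0.003  0.0003] dr [3.1345 0.0052 0.    ]
```

View pics/s5.png

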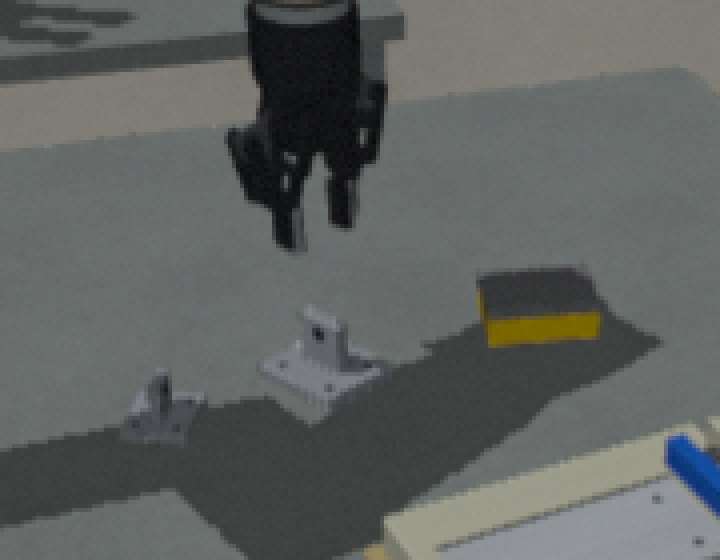

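View pics/t5.png

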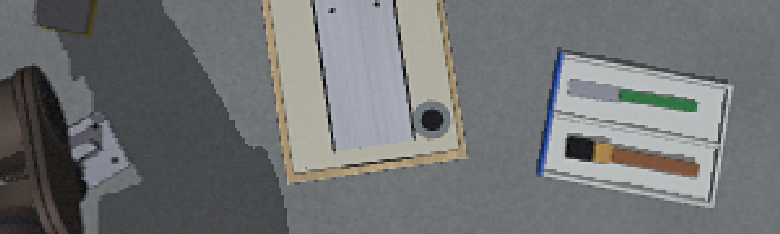

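Side view: the fingers stand over the larger bracket (lug at (323,335)), well clear of the small one at (162,410). Top view: the brush lies in the lower compartment with its bristles near the blue end. I'll go down and grip.

Request:
play_rows(claw=[120, 120, 120, 120, 120, 120, 120, 240, 240, 240, 240, 240, 240, 240], travel=[[0.025, 0.003, 0], [0.05, 0.003, 0], [0.07, 0.003, 0], [0.085, 0.003, 0], [0.095, 0.003, 0], [0.1, 0.003, 0], [0.1, 0.003, 0], [0.1, 0.003, 0], [0.1, 0.003, 0], [0.1, 0.003, 0], [0.1, 0.003, 0], [0.1, 0.003, 0], [0.1, 0.003, 0], [0.1, 0.003, 0]], dr=[[-0.007, 0, 0.003], [-0.007, 0, 0.003], [-0.007, 0, 0.003], [-0.007, 0, 0.003], [-0.007, 0, 0.003], [-0.007, 0, 0.003], [-0.007, 0, 0.003], [-0.007, 0, 0.003], [-0.007, 0, 0.003], [-0.007, 0, 0.003], [-0.007, 0, 0.003], [-0.007, 0, 0.003], [-0.007, 0, 0.003], [-0.007, 0, 0.003]], force=60)

```text
time: 10.9
eef_pos: [0.4409, 0.2694, 0.0207]
tcp_rot: [0.345, 0.617, -0.342, 0.619]
contact_force: [0.4, -0.3, 6.1]
opening: 0.129
```

Run:
```python
from h import *
from plant import ctrl,vision
s=ctrl.get_state(); show(s)
d=vision.read_camera("side"); 
crop(d,130,60,310,200,4,"pics/s6.png")
```

```text
t 10.9 pos [0.4409 0.2694 0.0207] yaw_y 31.89 down [ 0.004  0.002 -1.   ] F [ 0.36 -0.28  6.14] open 0.129 q [ 0.35  0.22  2.09  0.    0.82 -0.2 ]
```

View pics/s6.png

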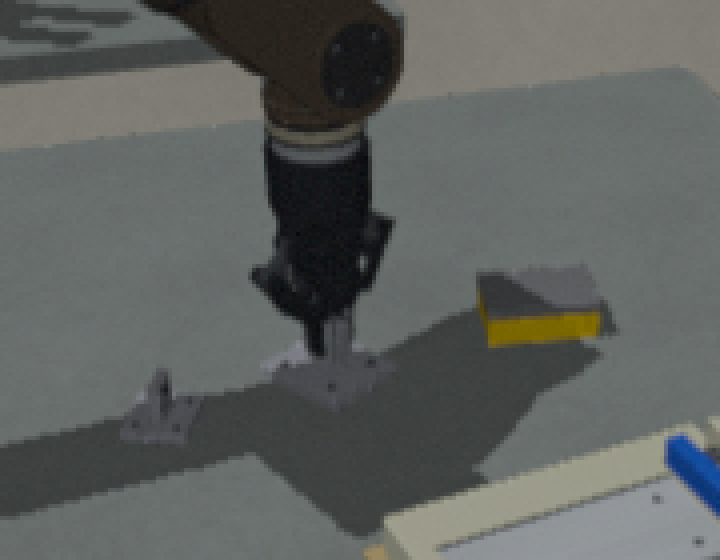

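Request:
play_rows(claw=[240, 240, 240, 240, 240, 240], travel=[[-0.015, 0, 0], [-0.035, 0, 0], [-0.06, 0, 0], [-0.085, 0, 0], [-0.1, 0, 0], [-0.1, 0, 0]], dr=[[0, 0, 0], [0, 0, 0], [0, 0, 0], [0, 0, 0], [0, 0, 0], [0, 0, 0]])

```text
time: 11.55
eef_pos: [0.4414, 0.2696, 0.1223]
tcp_rot: [0.345, 0.616, -0.341, 0.62]
contact_force: [0.1, -0.3, -1.8]
opening: 0.132
```

Run:
```python
from h import *
from plant import ctrl,vision
s=ctrl.get_state(); show(s)
plan(s,[.573,-.0316,.12],9.1)
```

```text
t 11.55 pos [0.4414 0.2696 0.1223] yaw_y 31.9 down [ 0.007  0.003 -1.   ] F [ 0.06 -0.3  -1.84] open 0.132 q [ 0.35  0.05  2.05  0.    1.02 -0.2 ]
yaw 9.1 travel [ 0.0024 -0.0475  0.3253] dr [ 3.98e-01 -1.00e-04 -7.90e-03]
yaw 189.1 travel [ 0.0024 -0.0475  0.3253] dr [-2.7436e+00  1.1000e-02 -1.0000e-04]
```

Request:
play_rows(claw=[240, 240, 240, 240, 240, 240, 240, 240, 240, 240, 240, 240, 240, 240], travel=[[0, -0.004, 0.02], [0, -0.008, 0.05], [0, -0.012, 0.08], [0, -0.016, 0.11], [0, -0.02, 0.14], [0, -0.025, 0.17], [0, -0.03, 0.2], [0, -0.034, 0.23], [0, -0.038, 0.26], [0, -0.042, 0.29], [0, -0.045, 0.312], [0.0, -0.0475, 0.325], [0, -0.0475, 0.325], [0, -0.0475, 0.325]], dr=[[0.03, 0, 0], [0.07, 0, -0.001], [0.11, 0, -0.002], [0.15, 0, -0.003], [0.19, 0, -0.004], [0.23, 0, -0.005], [0.27, 0, -0.006], [0.31, 0, -0.007], [0.35, 0, -0.008], [0.38, 0, -0.008], [0.398, 0, -0.008], [0.398, 0, -0.008], [0.398, 0, -0.008], [0.398, 0, -0.008]])

```text
time: 12.95
eef_pos: [0.5718, -0.0307, 0.1211]
tcp_rot: [0.458, 0.539, -0.459, 0.537]
contact_force: [-0.1, -0.7, -1.2]
opening: 0.131
```

Run:
```python
from h import *
from plant import ctrl,vision
s=ctrl.get_state(); show(s)
plan(s,[.573,-.0316,.0625],9.1)
d=vision.read_camera("side"); pickle.dump(d,open("side7.pkl","wb"))
crop(d,220,120,350,250,5,"pics/s7.png")
```

```text
t 12.95 pos [ 0.5718 -0.0307  0.1211] yaw_y 9.1 down [-0.003  0.001 -1.   ] F [-0.06 -0.67 -1.24] open 0.131 q [-0.23  0.18  1.92  0.    1.05 -0.39]
yaw 9.1 travel [0.0586 0.0012 0.0012] dr [ 0.0001 -0.0016  0.0024]
yaw 189.1 travel [0.0586 0.0012 0.0012] dr [-3.1415e+00 -3.7000e-03 -2.5000e-03]
```

View pics/s7.png

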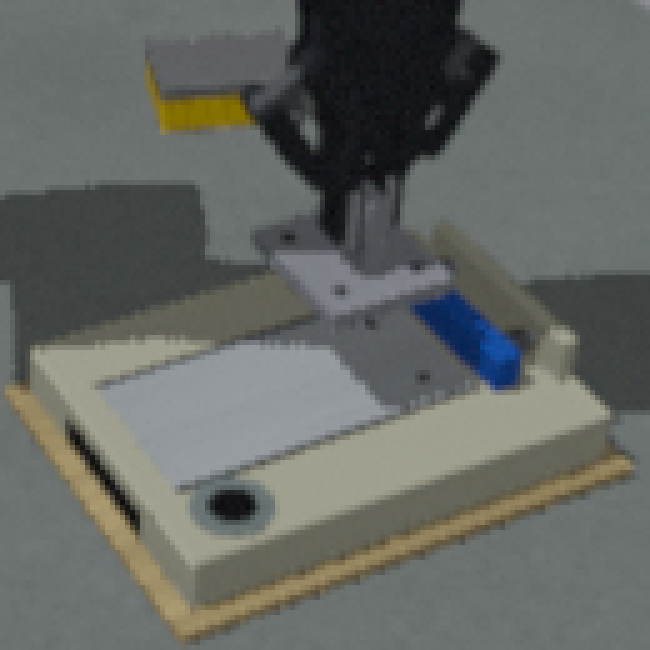

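Run:
```python
from h import *
d=pickle.load(open("side7.pkl","rb"))
c=np.array([[253,236],[332,308],[455,263]])/5-.5+[220,120]
q=onz(d,c,.1104)[:,:2]*1000; m=(q[0]+q[2])/2
print(q.round(1),m,[np.linalg.norm(q[i]-q[j]).round(1) for i,j in((0,1),(1,2))],[np.degrees(np.arctan2(*(q[i]-q[j])[::-1])).round(1) for i,j in((0,1),(2,1))])
a=np.radians(9.1);R=np.array([[np.cos(a),np.sin(a)],[-np.sin(a),np.cos(a)]])
print("in base",R@(m-[553.2,-34.8]),"tcp",R@([571.8-553.2,-30.7+34.8]))
# base pad check in side view: near-left/near-right pad corners + seat corners
c=np.array([[97,385],[178,488]])/5-.5+[220,120]
q=onz(d,c,.04)[:,:2]*1000; print("pad near corners in base",[(R@(p-[553.2,-34.8])).round(1) for p in q])
```

```text
[[528.6   0.8]
 [543.9 -66.9]
 [615.6 -51.2]] [572.0768476  -25.20875232] [np.float64(69.5), np.float64(73.4)] [np.float64(102.7), np.float64(12.4)]
in base [20.15619314  6.48500465] tcp [19.01434488  1.10665656]
pad near corners in base [array([-103.3,   46. ]), array([-102.7,  -41.9])]
```

Run:
```python
from h import *
d=pickle.load(open("side7.pkl","rb"))
crop(d,262,155,322,195,12,"pics/s7z.png")
```

```text
(no output)
```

View pics/s7z.png

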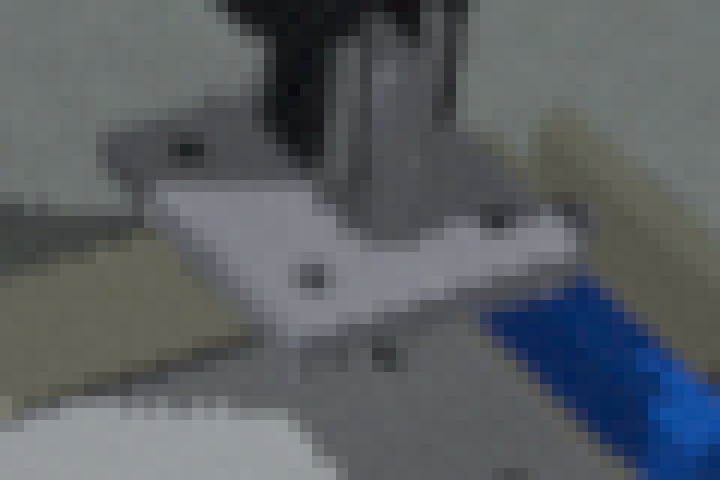

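Run:
```python
from h import *
d=pickle.load(open("side7.pkl","rb"))
a=np.radians(9.1);R=np.array([[np.cos(a),np.sin(a)],[-np.sin(a),np.cos(a)]])
for c in ([[188,150],[312,278],[497,220]],[[105,142],[285,335],[595,215]]):
  q=onz(d,np.array(c)/12-.5+[262,155],.1104)[:,:2]*1000
  print([(R@(p-[553.2,-34.8])).round(1) for p in q],"mid",(R@((q[0]+q[2])/2-[553.2,-34.8])).round(1))
P=cloud(d)
for c in [[188,170],[250,250],[400,260],[312,240]]:
  u=np.round(np.array(c)/12-.5+[262,155]).astype(int); print(P[u[1]-1:u[1]+2,u[0]-1:u[0]+2].reshape(-1,3).mean(0).round(4))
```

```text
[array([-3.5, 29.9]), array([ -3.7, -20.2]), array([ 40.6, -20.2])] mid [18.6  4.8]
[array([-17.6,  40.3]), array([-18.4, -34. ]), array([ 59.5, -27.8])] mid [21.   6.2]
[ 0.5422 -0.0121  0.1091]
[ 0.545  -0.039   0.1088]
[ 0.574  -0.0521  0.1084]
[ 0.5603 -0.0402  0.1092]
```

Request:
play_rows(claw=[240, 240, 240, 240, 240, 240, 240, 240], travel=[[0.015, 0.001, 0.003], [0.03, 0.001, 0.003], [0.042, 0.001, 0.003], [0.05, 0.001, 0.003], [0.055, 0.001, 0.003], [0.059, 0.001, 0.003], [0.06, 0.001, 0.003], [0.06, 0.001, 0.003]], dr=[[0, -0.0016, 0.0024], [0, -0.0016, 0.0024], [0, -0.0016, 0.0024], [0, -0.0016, 0.0024], [0, -0.0016, 0.0024], [0, -0.0016, 0.0024], [0, -0.0016, 0.0024], [0, -0.0016, 0.0024]], force=80)

```text
time: 13.8
eef_pos: [0.5734, -0.0332, 0.0616]
tcp_rot: [0.459, 0.538, -0.458, 0.539]
contact_force: [-0.0, -0.9, -2.5]
opening: 0.127
```

```bash
cat >> h.py <<'E'
A9=np.radians(9.1);RB=np.array([[np.cos(A9),np.sin(A9)],[-np.sin(A9),np.cos(A9)]])
def tb(p): return (RB@(np.asarray(p)[:2]*1000-[553.2,-34.8])).round(1)
E
python3 - <<'E'
from h import *
from plant import ctrl,vision
s=ctrl.get_state(); show(s); print(tb(s["eef_pos"]))
d=vision.read_camera("side"); pickle.dump(d,open("side8.pkl","wb"))
crop(d,240,150,340,225,7.5,"pics/s8.png")
t=vision.read_camera("top"); pickle.dump(t,open("top8.pkl","wb"));crop(t,210,125,305,235,5,"pics/t8.png")
E
```

```text
t 13.8 pos [ 0.5734 -0.0332  0.0616] yaw_y 9.14 down [ 0.001 -0.    -1.   ] F [-0.   -0.88 -2.54] open 0.127 q [-0.23  0.27  1.94 -0.    0.93 -0.39]
[20.2 -1.6]
```

View pics/s8.png

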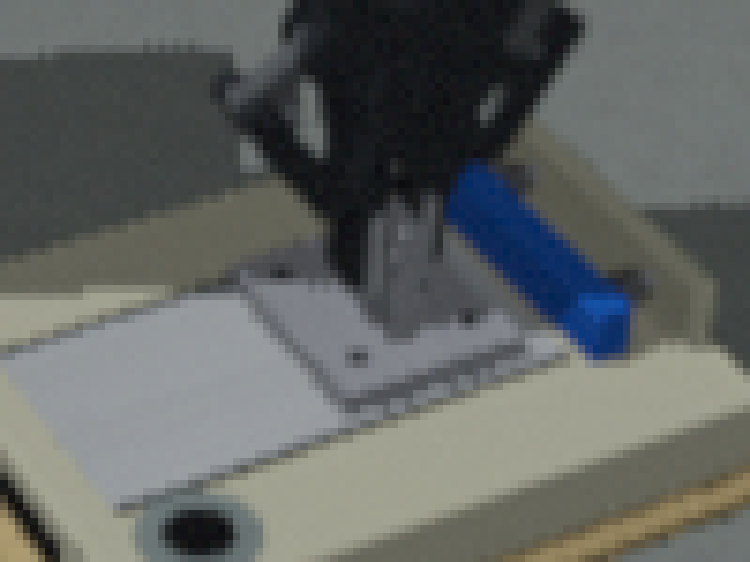

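View pics/t8.png

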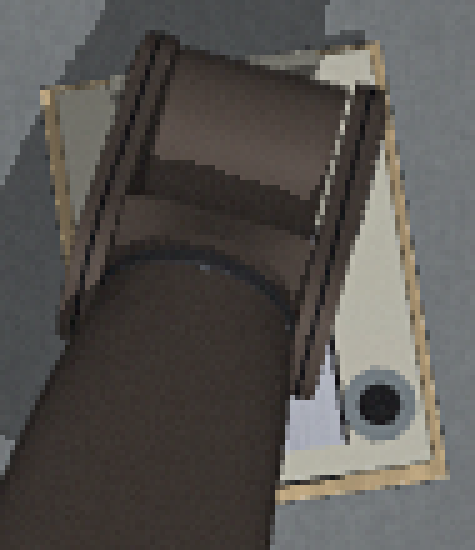

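Run:
```python
from h import *
d=pickle.load(open("side8.pkl","rb"))
o=lambda c,z:[tb(p) for p in onz(d,np.array(c)/7.5-.5+[240,150],z)]
print("holes",o([[283,272],[357,356],[468,317]],.051))
print("plate top corners",o([[240,268],[345,398],[525,340]],.051))
print("pad pts L,L, R,R",o([[5,350],[150,306],[118,508],[330,430],[565,355]],.04))
# expected layout of plate bottom / pad edges drawn for check
a=RB.T
im=cv2.resize(d["img"][150:225,240:340,::-1],None,fx=7.5,fy=7.5,interpolation=cv2.INTER_NEAREST)
```

```text
holes [array([-1. , 28.5]), array([ -1.9, -22.5]), array([ 42.7, -21.6])]
plate top corners [array([-13.2,  37.2]), array([-16.8, -39.4]), array([ 53.1, -40.8])]
pad pts L,L, R,R [array([-99.9,  45.7]), array([-44.4,  44.7]), array([-102.6,  -42.5]), array([-22.4, -40.3]), array([ 69.2, -42.9])]
```

The side view shows the bracket level over the pad: near edge at about (345,405), just inside the pad's dark line, and a gap to the blue stop at (590,330). I'll lower it to contact and slide it towards the stop.

Request:
play_rows(claw=[240, 240, 240, 240, 240, 240, 240, 240, 240], travel=[[0.001, 0, 0], [0.0015, 0.002, 0], [0.0015, 0.005, 0], [0.0015, 0.008, 0], [0.0015, 0.011, 0], [0.0015, 0.014, 0], [0.0015, 0.016, 0], [0.0015, 0.016, 0], [0.0015, 0.016, 0]], dr=[[0, 0, 0], [0, 0, 0], [0, 0, 0], [0, 0, 0], [0, 0, 0], [0, 0, 0], [0, 0, 0], [0, 0, 0], [0, 0, 0]])

```text
time: 14.8
eef_pos: [0.5901, -0.0307, 0.0609]
tcp_rot: [0.459, 0.537, -0.458, 0.539]
contact_force: [0.7, 0.1, 0.9]
opening: 0.126
```

Run:
```python
from h import *
from plant import ctrl
s=ctrl.get_state(); show(s); print(tb(s["eef_pos"]),"F base",RB@s["contact_force"][:2])
```

```text
t 14.8 pos [ 0.5901 -0.0307  0.0609] yaw_y 9.13 down [ 0.003 -0.001 -1.   ] F [0.71 0.1  0.92] open 0.126 q [-0.22  0.3   1.9   0.    0.94 -0.38]
[37.1 -1.8] F base [ 0.72179527 -0.01014499]
```

Request:
play_rows(claw=[240, 240, 240, 240, 240, 240], travel=[[0, 0.001, 0], [0, 0.003, 0], [0, 0.004, 0], [0, 0.005, 0], [0, 0.005, 0], [0, 0.005, 0]], dr=[[0, 0, 0], [0, 0, 0], [0, 0, 0], [0, 0, 0], [0, 0, 0], [0, 0, 0]])

```text
time: 15.4
eef_pos: [0.5941, -0.03, 0.0608]
tcp_rot: [0.458, 0.538, -0.459, 0.539]
contact_force: [-5.7, -0.8, 3.9]
opening: 0.125
```

Run:
```python
from h import *
from plant import ctrl
s=ctrl.get_state(); show(s); print(tb(s["eef_pos"]),"F base",RB@s["contact_force"][:2])
```

```text
t 15.4 pos [ 0.5941 -0.03    0.0608] yaw_y 9.15 down [ 0.    -0.001 -1.   ] F [-5.67 -0.83  3.94] open 0.125 q [-0.22  0.31  1.89 -0.    0.94 -0.38]
[41.2 -1.7] F base [-5.72500398  0.08027888]
```

Request:
play_rows(claw=[240, 240, 240, 240, 240, 240, 240], travel=[[-0.0005, 0.001, 0], [-0.0005, 0.002, 0], [-0.0005, 0.003, 0], [-0.0005, 0.004, 0], [-0.0005, 0.005, 0], [-0.0005, 0.005, 0], [-0.0005, 0.005, 0]], dr=[[0, 0, 0], [0, 0, 0], [0, 0, 0], [0, 0, 0], [0, 0, 0], [0, 0, 0], [0, 0, 0]])

```text
time: 16.1
eef_pos: [0.5972, -0.0295, 0.061]
tcp_rot: [0.457, 0.54, -0.46, 0.537]
contact_force: [-8.5, -1.9, 4.8]
opening: 0.127
```

Run:
```python
from h import *
from plant import ctrl,vision
s=ctrl.get_state(); show(s); print(tb(s["eef_pos"]),"F base",RB@s["contact_force"][:2])
d=vision.read_camera("side"); pickle.dump(d,open("side9.pkl","wb"))
crop(d,240,150,340,225,7.5,"pics/s9.png")
```

```text
t 16.1 pos [ 0.5972 -0.0295  0.061 ] yaw_y 9.17 down [-0.005 -0.001 -1.   ] F [-8.54 -1.94  4.82] open 0.127 q [-0.22  0.32  1.88 -0.    0.95 -0.38]
[44.3 -1.7] F base [-8.73760568 -0.57010463]
```

View pics/s9.png

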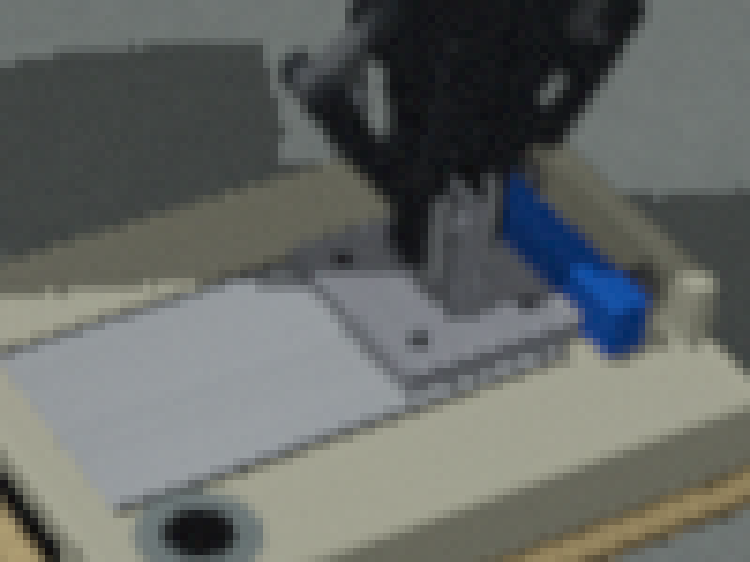

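Request:
play_rows(claw=[240, 240, 240, 240, 240, 240, 240, 240], travel=[[0, 0.002, 0], [0, 0.003, 0], [0, 0.004, 0], [0, 0.005, 0], [0, 0.006, 0], [0, 0.006, 0], [0, 0.006, 0], [0, 0.006, 0]], dr=[[0, 0, 0], [0, 0, 0], [0, 0, 0], [0, 0, 0], [0, 0, 0], [0, 0, 0], [0, 0, 0], [0, 0, 0]])

```text
time: 16.95
eef_pos: [0.6002, -0.0289, 0.0613]
tcp_rot: [0.455, 0.542, -0.462, 0.535]
contact_force: [-11.9, -2.1, 9.8]
opening: 0.127
```

Run:
```python
from h import *
from plant import ctrl,vision
s=ctrl.get_state(); show(s); print(tb(s["eef_pos"]),"F base",RB@s["contact_force"][:2])
d=vision.read_camera("side"); pickle.dump(d,open("side10.pkl","wb"))
crop(d,240,150,340,225,7.5,"pics/s10.png")
def blue(d):
    h=cv2.cvtColor(d["img"],cv2.COLOR_RGB2HSV);m=(h[...,0]>105)&(h[...,0]<125)&(h[...,1]>170)&(h[...,2]>80); m[:150]=0;m[230:]=0
    return m
for n in("side1","side8","side9","side10"):
    e=pickle.load(open(n+".pkl","rb")); a=rect(blue(e))[0]; p=a[2]; print(n,a[0],"rightmost",np.sort(p[:,0])[-6:].mean(), "bottom",p[:,1].max(), p[p[:,1]==p[:,1].max()].mean(0))
    q=e["img"].astype(int)
o=lambda d,c,z:[tb(p) for p in onz(d,np.array(c)/7.5-.5+[240,150],z)]
```

```text
t 16.95 pos [ 0.6002 -0.0289  0.0613] yaw_y 9.22 down [-0.014 -0.002 -1.   ] F [-11.92  -2.09   9.79] open 0.127 q [-0.21  0.33  1.86 -0.01  0.96 -0.37]
[47.4 -1.6] F base [-12.10240413  -0.17643821]
side1 268 rightmost 322.5 bottom 196 [320. 196.]
side8 234 rightmost 322.6666666666667 bottom 196 [320. 196.]
side9 172 rightmost 324.8333333333333 bottom 196 [321.5 196. ]
side10 165 rightmost 325.6666666666667 bottom 196 [322. 196.]
```

View pics/s10.png

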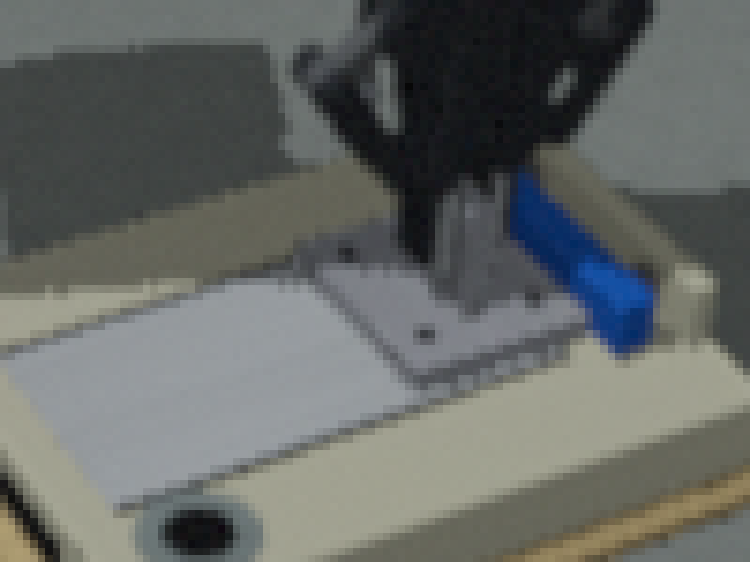

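Run:
```python
from h import *
from plant import ctrl
s=ctrl.get_state(); plan(s,s["eef_pos"],9.1)
```

```text
yaw 9.1 travel [0. 0. 0.] dr [ 0.002  -0.0007  0.0142]
yaw 189.1 travel [0. 0. 0.] dr [-3.1395e+00 -2.2300e-02 -1.0000e-03]
```

Request:
play_rows(claw=[240, 240, 240, 240, 240, 240, 240, 240], travel=[[0, 0.003, 0], [0, 0.003, 0], [0, 0.003, 0], [0, 0.003, 0], [0, 0.003, 0], [0, 0.003, 0], [0, 0.003, 0], [0, 0.003, 0]], dr=[[0, 0, 0.01], [0, 0, 0.018], [0.002, 0, 0.024], [0.002, 0, 0.024], [0.002, 0, 0.024], [0.002, 0, 0.024], [0.002, 0, 0.024], [0.002, 0, 0.024]])

```text
time: 17.8
eef_pos: [0.6, -0.029, 0.0608]
tcp_rot: [0.459, 0.539, -0.458, 0.538]
contact_force: [-11.5, -3.2, 8.1]
opening: 0.127
```

Run:
```python
from h import *
from plant import ctrl
s=ctrl.get_state(); show(s); print(tb(s["eef_pos"]),"F base",RB@s["contact_force"][:2],"dq",abs(s["dq"]).max())
```

```text
t 17.8 pos [ 0.6    -0.029   0.0608] yaw_y 9.17 down [ 0.     0.001 -1.   ] F [-11.54  -3.18   8.13] open 0.127 q [-0.22  0.32  1.87  0.    0.95 -0.38]
[47.1 -1.6] F base [-11.90175583  -1.31093294] dq 0.0012775832792667717
```

Run:
```python
from h import *
from plant import ctrl,vision
d=vision.read_camera("side"); pickle.dump(d,open("side11.pkl","wb"))
crop(d,270,160,335,208,12,"pics/s11.png")
t=vision.read_camera("top"); pickle.dump(t,open("top11.pkl","wb"));crop(t,210,125,410,245,4,"pics/t11.png")
s=ctrl.get_state(); show(s); print(tb(s["eef_pos"]))
```

```text
t 17.9 pos [ 0.6    -0.029   0.0608] yaw_y 9.16 down [ 0.     0.001 -1.   ] F [-12.22  -3.06   8.41] open 0.125 q [-0.22  0.32  1.87  0.    0.95 -0.38]
[47.2 -1.7]
```

View pics/s11.png

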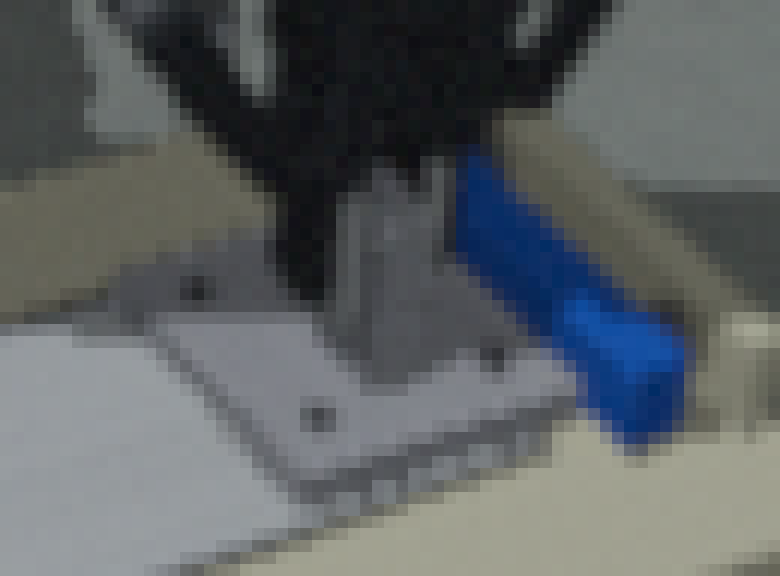

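View pics/t11.png

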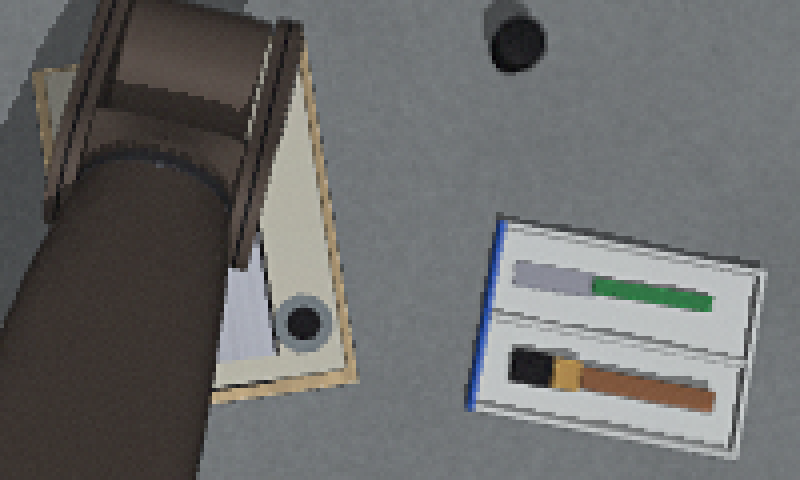

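Run:
```python
from h import *
d=pickle.load(open("side11.pkl","rb"))
o=lambda c,z:[tb(p) for p in onz(d,np.array(c)/12-.5+[270,160],z)]
print("holes",o([[197,290],[320,417],[493,355]],.050))
print("near corner bottom",o([[305,498]],.040),"top",o([[300,482]],.05),"pad R line",o([[200,562],[390,505]],.04), "plate left top corner",o([[112,282]],.05))
d8=pickle.load(open("side8.pkl","rb")); d1=pickle.load(open("side1.pkl","rb"))
for e in(d1,d8,d):
    g=e["img"][183:193,300:340].astype(int); m=(g[...,2]-g[...,0]); # subpixel right edge of blue per row
    w=np.clip((m-20)/(m.max(1,keepdims=True)-20),0,1); print([round(float(w[i,12:].sum()),2) for i in range(0,10)])
c=proj(d,[np.r_[RB.T@np.array([88,-55])/1000+[.5532,-.0348],.05],np.r_[RB.T@np.array([98,-55])/1000+[.5532,-.0348],.05]]); print("10mm px",c)
t=pickle.load(open("top11.pkl","rb")); h=cv2.cvtColor(t["img"],cv2.COLOR_RGB2HSV)
m=np.zeros(h.shape[:2],bool); m[205:235,330:395]=1
hd=rect(m&(h[...,0]<25)&(h[...,1]>110))[0][2]
q=onz(t,hd,.018)[:,:2]*1000; (cc,sz,an)=cv2.minAreaRect(q.astype(np.float32)); print("handle+ferrule",cc,sz,an)
ax=np.radians(80.2); C=np.array(cc)+15*np.array([np.cos(ax),np.sin(ax)]); v=C-[441,-340]; print("brush in place frame",v@[np.cos(ax),np.sin(ax)],v@[-np.sin(ax),np.cos(ax)])
```

```text
holes [array([24.6, 27.1]), array([ 24.9, -22.6]), array([ 69.5, -21.4])]
near corner bottom [array([ 14.9, -34. ])] top [array([  9.7, -38.9])] pad R line [array([-15.5, -41.7]), array([ 29.6, -44. ])] plate left top corner [array([ 9.4, 37.9])]
[4.18, 5.29, 5.86, 5.85, 7.81, 8.56, 9.64, 9.97, 9.54, 8.88]
[4.07, 5.21, 5.99, 6.94, 8.14, 8.94, 9.08, 9.03, 8.44, 8.56]
[7.45, 7.16, 6.39, 8.16, 9.21, 9.56, 9.16, 7.92, 6.84, 7.02]
10mm px [[324.11759651 194.36904366]
 [327.35569227 193.25300037]]
handle+ferrule (438.60302734375, -353.9863586425781) (118.3681411743164, 20.566503524780273) 79.40674591064453
brush in place frame 0.8097442072456891 -0.018615311792050435
```

Run:
```python
from plant import ctrl
print(ctrl.sign_off())
```

```text
the job is handed in; nothing more can be done
None
```

I put the brush in the empty tray compartment, then set the bracket on the pad and handed in while still gripping it and pressing it against the stop. The hand-in gave no verdict. It came at 17.9 s of the 56 s allowed.

**Brush:** it was let go and lies flat with its bristles towards the blue end. The last top picture puts it about 1 mm from the middle of the compartment and less than 1° off the tray's axis.

**Bracket position:** it sits flat on the pad, with the tool level to about 1 mrad and square to within about 0.1°. Two ways of measuring its centring on the pad disagreed by about 3 mm: roughly +1 mm from the holes and −2 mm from the plate corners. Both are inside the 6 mm limit. The top camera could not check this because the arm hid the bracket.

**Pressing force:** the stop is about 9 mm in, judged from the tool position and from how far the stop moved in the side picture, so the spring force should be about 9 N. The wrist sensor reads about 12 N, and I put the difference down to friction on the seat. The stop was never near its end of travel.

**Other objects:** the spatula and eyepiece look undisturbed in the last top picture. The slide box was out of that crop, but the arm made no contact with it on any move.

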